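Level the sprung scale shelf on a packing bench

ROBOT

A 7-joint arm with a two-finger parallel gripper is mounted at the origin on the work surface. World frame = base frame: x ahead of the robot, y to its left, z up, the work surface at z = 0. Lengths are in mm, angles in rad, forces in N, time in s.
With the tool pointing down it reaches from about 425 to 925 mm from the base axis. Payload 6.8 kg.
Tool frame: the origin (TCP) lies between the finger pads; the fingertips stand 17 mm ahead of it and the grasp point (between the pads) lies 2 mm behind it; z points along the fingers, x is the direction in which the jaws open and shut, and the axes are right-handed (so a half turn about z gives the same grasp; the last joint's range is limited). The gripper opens to 85 mm and grips with 20 to 120 N. Pads are 22 mm wide; open, the fingers measure 114 mm over their backs; the gripper's body (76 mm by 85 mm) begins 54 mm behind the grasp point. The pads swing forward as they close: fully open they stand 13 mm farther back than shut.
Start: joints at [1.226, 0.477, 0.022, 1.555, -0.011, 1.109, -0.083], TCP at [158.358, -656.178, 248.308] pointing down, gripper open.
Joint ranges: [-2.96, 2.96], [-0.34, 2.1], [-1.41, 1.46], [0.24, 2.44], [-1.37, 4.51], [0.17, 1.92], [-2.96, 2.96]. Speed limits (rad/s): [2.39, 2.39, 3.14, 3.14, 3.14, 3.14, 3.14].

INTERFACE

Orientations are given as a rotation vector (axis times angle).
In Python, from workcell import get_obs, snapshot, hand_in gives the robot as it stands.
- The arm moves only by the tool arm_command, never from a script. Its arguments are lists of equal length, an entry for each row: "translation": the shift along the tool's x, y, z in cm, a list of three; "rot": the turn, a rotation vector about the tool's x, y, z in degrees, a list of three; "grip": the opening, from 0 (shut) to 1 (fully open). In form: {"translation": [[dx, dy, dz], ...], "rot": [[rx, ry, rz], ...], "grip": [grip, ...]}. A call has 1 to 20 rows; each row is the pose to reach, as a shift and turn from the pose commanded when the call began, along the tool's axes at that moment; what a row does not reach only later rows make up. A row lasts 1/10 s, in which the tool goes at most 50 mm and 8.59 degrees, less where a joint would pass 70% of its speed; a pose out of reach is approached as far as the arm can. A call with a gripper value outside its range is refused whole. The fingers move at their own pace and stop on an object; "force" is the grip in N (left out, the last holds). Time passes only in rows, so rows that repeat a pose let the fingers close. It gives the time, the measured TCP pose, the force and the opening at its end, in the units of the state.
- get_obs(): the state, without advancing time (a new reading comes with each control period).
- snapshot(name): name is "scene" or "side" or "wrist"; returns a dict with "color" (420x560x3 uint8, red, green, blue), "fovy" (degrees; the focal length in pixels is half the picture's height over the tangent of half this angle, whatever the lens; pixels are square), "cx", "cy" (the principal point, pixels), "world_from_camera" (4x4, takes a point from camera to world coordinates). Camera axes: x right, y up, looking along -z (the intrinsics and any distortion apply to the point x, -y, -z); pixel columns grow to the right and rows downward; lengths in mm; the calibration is good to about 2 mm. The wrist camera is an equidistant fisheye: a pixel r from the principal point sees the ray r / f radians off the axis. A picture is of the moment at which its call begins. There is no depth.
- hand_in(): hands the job in, once; it reports no verdict.
The state is a dict: "time": time; "joints": joint angles; "joint_vel": joint speeds; "joint_torque": joint torques, N m; "tcp_pos": TCP position; "orientation": TCP orientation; "wrist_force": force on the tool from outside, world axes, zero at the start; "torque": the same for the moment, N m; "width": finger opening in mm.
Only numpy, scipy, OpenCV 4.12 (cv2) and the standard library are available. Lean on these libraries where they do the work, as an engineer would, in place of code of your own. Each camera call takes 0.05 s, during which the arm holds its last target.

TASK

The small sprung shelf that carries the parcel scale must be set level. Stand the spirit level upright on the board, lengthwise and fully on it, and let go of it; then take the black knob of the levelling foot, push it down against the springs until the foot stands firmly on the plate below, and turn it until the bubble rests between the two black lines. Finish while still holding the knob pressed down, the bubble centred and nothing but the board carrying the level; leave the tape rolls, the marker and the carton alone.

Things in the scene. Friction and masses are not known exactly. Their poses are not given: they have to be found in the camera images.
- level_mid (a point): centre of the spirit level: a loose upright aluminium bar 200 long (its x axis) x 28 wide (y) x 40 high (z) mm with black end caps, about 0.25 kg; 20 mm above its underside. In its top: a pale green vial 92 mm long with a white bubble 22 mm long and two black lines 18 mm either side of the middle. It starts upright on the bench.
- bubble (a joint): place of the bubble's centre along the vial, m, from the middle towards the level's own +x end; stops at +-0.034. The bubble goes to the higher end, about 24 mm for each degree of slope, and takes about 2 s to settle. Between the lines: within +-0.006.
- shelf_mid (a point): point on the upper face of the aluminium board (140 wide, its x axis; 345 long, y; 12 thick, mm), on its long centre line; the best place for the level's middle. The board's ends lie 130 mm from it towards +y (hinged at 120 mm) and 215 mm towards -y (knob at 190 mm). The face is about 66 mm above the bench when level; springs lift the knob end about 16 mm (3 degrees) above that when not pressed.
- knob_grip (a point): centre of the round black knob of the levelling foot, 40 mm across x 34 mm high, its underside about 14 mm above the board. With the foot standing on its plate the knob keeps its height as it turns and the board climbs or descends the stem: clockwise from above raises the knob end, 5 mm (0.9 degree) a radian. 0.4 to 1.4 rad either way is needed; friction 0.12 N m.
- foot: stem and rubber sole of the levelling foot, carrying the knob; origin on the stem's axis, 37 mm below the knob's centre. Unpressed, the sole hangs 9 to 21 mm above the plate below it; about 5 N down on the knob lowers it against the springs until it stands on the plate, where further force goes into the plate; the rubber gives 1 mm for each 6 N, at most 2.5 mm. Let go, it springs up again.
- level: the spirit level's body, origin at the middle of its underside
- pad_thin: round steel plate 50 mm across, 4 mm thick, fixed on the shelf's base, either under the foot or spare beside it; origin at the centre of its underside
- pad_thick: as pad_thin but 13 mm thick; of the two plates, one lies under the foot and the other 60 mm from it towards the hinge
- tape_a: loose roll of packing tape, 90 mm across, 48 mm high, origin under its centre; to be left alone
- tape_b: a second such roll; to be left alone
- marker: loose marker pen 145 mm long, 19 mm thick, lying along its x axis; to be left alone
- carton: small loose closed carton 110 x 150 x 70 mm high, origin under its centre; to be left alone
Not all that is in view belongs to the job. Of the things shaped like the level, the aluminium one is meant.

How it is judged (in metres and radians):
On the way, in this order (a step that is already met when the one before it is completed fails the run):
1. the spirit level stands lengthwise on the board, let go (z of level_mid in the frame of shelf_mid between 0.014 and 0.026 m and y of level_mid in the frame of shelf_mid between -0.085 and 0.035 m and x of level_mid in the frame of shelf_mid between -0.062 and 0.062 m and angle between the x axis of level_mid and the y axis of shelf_mid, either way round below 0.26 rad and angle between level_mid's own z axis and vertical below 0.12 rad and contact force between the fingers and level below 0.3 N), for 0.3 s.
2. the knob is pressed down so that the foot stands on its plate (all of step 1 and (contact force between foot and pad_thin above 1.5 N or contact force between foot and pad_thick above 1.5 N) and contact force between the fingers and foot above 2 N), for 0.2 s.
At the end, for the whole second after the job is handed in: Level upright on the board, within 15 degrees of lengthwise, untouched by the fingers; fingers on the knob with over 2 N, foot on its plate with over 1.5 N; bubble within 6 mm of the middle; all through the last second; bystanders within 30 mm of their starts (all of step 2 and value of joint bubble between -0.006 and 0.006 m and distance of each of tape_a, tape_b, marker, carton from where it was at the start of the episode below 0.03 m); the arm keeps its last pose, push and grip.
It fails at once if the tape_a is knocked or moved (distance of tape_a from where it was at the start of the episode above 0.03 m).
It fails at once if the tape_b is knocked or moved (distance of tape_b from where it was at the start of the episode above 0.03 m).
It fails at once if the marker is knocked or moved (distance of marker from where it was at the start of the episode above 0.03 m).
It fails at once if the carton is knocked or moved (distance of carton from where it was at the start of the episode above 0.03 m).
It also fails if it takes over 58 s, if anything falls off the work surface, if the arm or the gripper's body presses on something with over 40 N, if the wrist force passes 120 N, or if a joint passes its speed limit or range.

## Working session

There is one attempt and no reset: what is moved stays moved. The work goes in short steps, Python scripts to look and compute and a tool call to move; the robot and the scene stay as the last step left them, time stands still between calls to the robot, and variables do not carry over. Pictures are saved under pics/ and viewed, and the job is handed in when it is done.

Besides the shell and the picture viewer there is one more tool, called after ">>>" by a JSON object that holds its "method" and its "body". arm_command: Moves the arm, as the interface text tells. Its arguments: {"type":"object","properties":{"translation":{"type":"array","items":{"type":"array","items":{"type":"number"}}},"rot":{"type":"array","items":{"type":"array","items":{"type":"number"}}},"grip":{"type":"array","items":{"type":"number"}},"force":{"type":"number"}},"required":["translation","rot","grip"]}

```bash
mkdir -p pics
cat > h.py <<'E'
import numpy as np, cv2, json
from workcell import get_obs, snapshot
def take(n,tag):
    s=snapshot(n); cv2.imwrite(f'pics/{tag}.png',s['color'][:,:,::-1]); 
    np.savez(f'pics/{tag}.npz',**{k:s[k] for k in s}); return s
def load(tag): 
    z=np.load(f'pics/{tag}.npz',allow_pickle=True); return {k:z[k] for k in z.files}
def ray(s,u,v,fish=False):
    f=210/np.tan(np.radians(float(s['fovy']))/2)
    x=u-float(s['cx']);y=v-float(s['cy'])
    if fish:
        r=np.hypot(x,y);t=r/f; k=np.sin(t)/max(r,1e-9); d=np.array([x*k,-y*k,-np.cos(t)])
    else: d=np.array([x/f,-y/f,-1.])
    T=s['world_from_camera']; d=T[:3,:3]@d; return T[:3,3],d/np.linalg.norm(d)
def onz(s,u,v,z,fish=False):
    o,d=ray(s,u,v,fish); return o+d*(z-o[2])/d[2]
def tri(rs):
    A=np.zeros((3,3));b=np.zeros(3)
    for o,d in rs:
        P=np.eye(3)-np.outer(d,d);A+=P;b+=P@o
    p=np.linalg.solve(A,b); return p,[np.linalg.norm((np.eye(3)-np.outer(d,d))@(p-o)) for o,d in rs]
def proj(s,p,fish=False):
    f=210/np.tan(np.radians(float(s['fovy']))/2)
    T=s['world_from_camera'];q=T[:3,:3].T@(np.asarray(p)-T[:3,3]);x,y,z=q[0],-q[1],-q[2]
    if fish:
        r=np.hypot(x,y);t=np.arctan2(r,z);return float(s['cx'])+f*t*x/r,float(s['cy'])+f*t*y/r
    return float(s['cx'])+f*x/z,float(s['cy'])+f*y/z
E
python3 -c "
from h import *
for n in ('scene','side','wrist'):
    s=take(n,n+'0');print(n,s['fovy'],s['cx'],s['cy'],[k for k in s],np.round(s['world_from_camera'],3).tolist())
print(get_obs())"
```

```text
scene 46.571446344377904 278.048877620405 208.23180002243123 ['color', 'fovy', 'cx', 'cy', 'world_from_camera'] [[0.548, -0.487, 0.68, 1558.139], [0.836, 0.32, -0.446, -655.468], [-0.0, 0.813, 0.583, 995.017], [0.0, 0.0, 0.0, 1.0]]
side 55.689298443088674 286.25235712579314 207.85409714803475 ['color', 'fovy', 'cx', 'cy', 'world_from_camera'] [[-1.0, -0.002, -0.002, 490.882], [-0.0, -0.7, 0.714, 859.265], [-0.003, 0.714, 0.7, 884.571], [0.0, 0.0, 0.0, 1.0]]
wrist 65.70646984690485 285.1046011080688 211.49070332028677 ['color', 'fovy', 'cx', 'cy', 'world_from_camera'] [[0.235, 0.927, 0.291, 232.509], [-0.972, 0.224, 0.07, -638.134], [-0.001, -0.3, 0.954, 373.27], [0.0, 0.0, 0.0, 1.0]]
{'time': 0.15, 'joints': array([ 1.22588712,  0.47766509,  0.02232745,  1.55616275, -0.0115034 ,
        1.10933364, -0.08312669]), 'joint_vel': array([-0.00031623, -0.002899  , -0.00029699, -0.00328654, -0.00044458,
       -0.00138063,  0.00171497]), 'joint_torque': array([ 3.14092307e-03, -5.96924078e+01,  1.61022607e+00, -2.81489950e+01,
        1.26557762e-02,  6.63273837e-03, -2.18624973e-05]), 'tcp_pos': array([ 158.26814899, -655.75339899,  247.53789832]), 'orientation': array([-2.46766587e+00,  1.94295722e+00,  1.86236668e-03]), 'wrist_force': array([-0.16453385,  0.18373152,  0.41118878]), 'torque': array([0.09062928, 0.02246417, 0.04060041]), 'width': 85.29497768120892}
```

View pics/scene0.png

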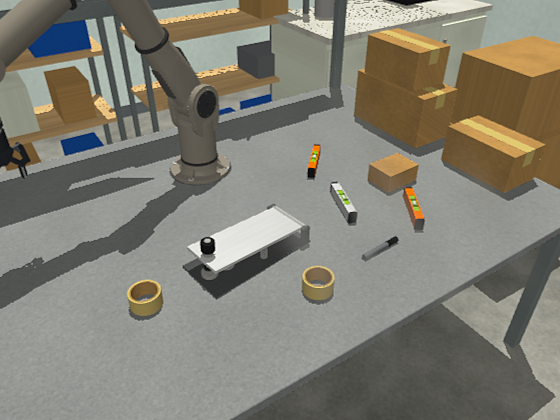

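View pics/side0.png

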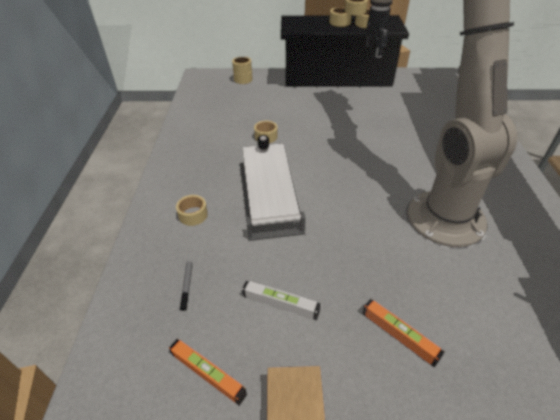

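View pics/wrist0.png

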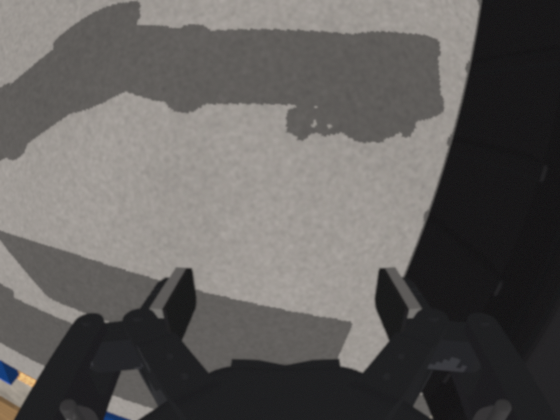

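Three things are shaped like the level: orange bars at scene (314,160) and (414,207), and a silver bar at (343,201), which is (281,299) in side. The silver one is aluminium, so it fits. I'll confirm that in an enlarged crop. The shelf is at scene (250,238), with its knob at (207,246). The tape rolls are at (145,297) and (318,283), the marker at (380,247) and the carton at (393,172).

```bash
python3 -c "
from h import *
a=load('scene0')['color'];b=load('side0')['color']
A=cv2.resize(a[170:235,310:410],None,fx=4,fy=4,interpolation=2)
B=cv2.resize(b[270:330,230:330],None,fx=4,fy=4,interpolation=2)
C=cv2.resize(a[190:300,170:330],None,fx=2.5,fy=2.5,interpolation=2)
D=cv2.resize(b[120:245,230:310],None,fx=2.5,fy=2.5,interpolation=2)
im=np.zeros((600,800,3),np.uint8)
im[:260,:400]=A;im[:240,400:800]=B;im[270:545,:400]=C;im[270:582,420:620]=D[:312]
cv2.imwrite('pics/crop0.png',im[:,:,::-1])
for n in('scene','side'):
    s=load(n+'0');c=s['color'];hsv=cv2.cvtColor(c,cv2.COLOR_RGB2HSV)
    m=cv2.inRange(hsv,(30,80,80),(60,255,255))
    k,l,st,ce=cv2.connectedComponentsWithStats(m)
    for i in range(1,k):
        if st[i][4]>6: print(n,st[i],ce[i].round(1),onz(s,*ce[i],40).round(0))
"
```

```text
scene [313 151   4   5  14] [314.9 152.6] [205. 407.  40.]
scene [311 156   5   6  19] [312.8 159.2] [243. 369.  40.]
scene [337 190  13  15  66] [343.1 196.7] [510. 302.  40.]
scene [410 196   9  15  55] [414.2 203.2] [674. 479.  40.]
side [264 289  13   8  60] [270.  292.2] [534. 298.  40.]
side [285 295  13   8  63] [290.7 298.6] [483. 317.  40.]
side [386 314  15  13  77] [392.4 319.7] [243. 375.  40.]
side [405 327  16  14  86] [412.8 334.4] [204. 412.  40.]
side [189 354  17  16 110] [196.3 360. ] [690. 472.  40.]
side [207 364  16  17 118] [214.8 373.4] [646. 501.  40.]
```

View pics/crop0.png

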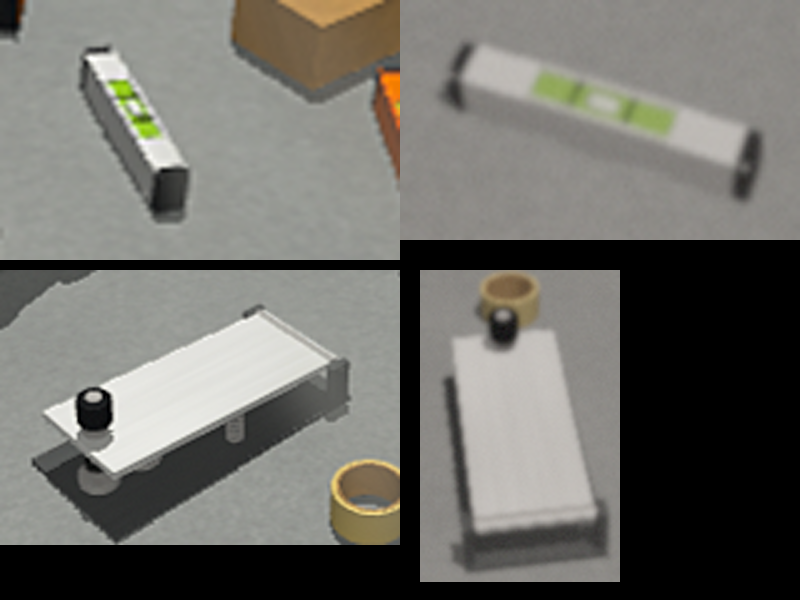

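The crop confirms the target: a silver bar with black caps, a vial and two lines, its bubble central on the flat bench. Next I'll triangulate the board corners, knob and level.

```bash
python3 -c "
from h import *
a=load('scene0');b=load('side0')
P=[]
for n,u,v in [('knobA',(187.6,246.8),(283.6,144.8)),('knobB',(216,271.6),(243.2,147.2)),('hingeA',(274.5,207),(300.8,217.6)),('hingeB',(307.5,227),(250.8,223.2)),('knobtop',(207.2,239.2),(263,138)),('vial',(343.1,196.7),(281,295.5))]:
    p,e=tri([ray(a,*u),ray(b,*v)]);P.append(p);print(n,p.round(1),np.round(e,1))
d=(P[0]+P[1])/2-(P[2]+P[3])/2;print(np.linalg.norm(d),np.linalg.norm(P[0]-P[1]),np.linalg.norm(P[2]-P[3]),np.degrees(np.arctan2(d[1],d[0])))
# level axis, silver top mask in side
c=b['color'];
for s,(x0,y0,x1,y1) in((a,(325,178,362,225)),(b,(238,278,325,322))):
    c=s['color'];h=cv2.cvtColor(c,cv2.COLOR_RGB2HSV);
    m=np.zeros(h.shape[:2],np.uint8);m[y0:y1,x0:x1]=255
    v=h[:,:,2][y0:y1,x0:x1];print(np.percentile(v,[5,20,50,80,95]))
    m&=((h[:,:,2]>185)|((h[:,:,1]>80)&(h[:,:,0]>25)&(h[:,:,0]<65))).astype(np.uint8)*255
    cs=max(cv2.findContours(m,0,2)[0],key=cv2.contourArea)
    w=np.array([onz(s,*q[0],40)[:2] for q in cs],np.float32);r=cv2.minAreaRect(w);print(r)
# knob black
c=b['color'];m=(c.max(2)<50).astype(np.uint8)
k,l,st,ce=cv2.connectedComponentsWithStats(m)
for i in range(1,k):
    if st[i][4]>30 and 200<ce[i][0]<320: print('side',st[i],ce[i])
c=a['color'];m=(c.max(2)<40).astype(np.uint8)
k,l,st,ce=cv2.connectedComponentsWithStats(m)
for i in range(1,k):
    if st[i][4]>30 and 150<ce[i][0]<360 and ce[i][1]>150: print('scene',st[i],ce[i])
"
```

```text
knobA [ 502.6 -278.3   76. ] [0.2 0.2]
knobB [ 642.2 -259.2   78.6] [1.5 1.5]
hingeA [451.5  55.9  57.4] [0.1 0.1]
hingeB [597.   81.8  58.9] [3. 3.]
knobtop [ 568.8 -241.2  131.5] [2.1 2.1]
vial [506.5 305.3  36.5] [0.2 0.2]
341.540289625278 140.94698003581638 147.79418151336196 -81.87136142008039
[ 63.9 132.  154.  157.  222. ]
((510.1248779296875, 302.83148193359375), (28.9089412689209, 174.9061279296875), 69.67082214355469)
[120. 137. 141. 152. 187.]
((445.55816650390625, 330.4687194824219), (21.962766647338867, 35.66970443725586), 68.55086517333984)
side [258 139  10  10  72] [262.95833333 143.83333333]
side [237 389   8  14  55] [241.03636364 395.34545455]
scene [182 157  35   9  56] [199.48214286 162.76785714]
scene [308 168   7  10  60] [310.68333333 172.5       ]
scene [201 238  14  16 162] [207.29012346 246.65432099]
```

```bash
cat >> h.py <<'E'
from scipy.spatial.transform import Rotation as R
def down(yaw,pitchvec=None):
    "tool z down, tool x at yaw deg"
    y=np.radians(yaw);x=np.array([np.cos(y),np.sin(y),0]);z=np.array([0,0,-1.]);M=np.c_[x,np.cross(z,x),z]
    r=R.from_matrix(M)
    if pitchvec is not None: r=R.from_rotvec(np.radians(pitchvec))*r
    return r
def state():
    o=get_obs();r=R.from_rotvec(o['orientation']);x=r.as_matrix()
    print('t',round(o['time'],2),'tcp',o['tcp_pos'].round(1),'yaw',np.degrees(np.arctan2(x[1,0],x[0,0])).round(2),'z',x[:,2].round(3),'w',round(o['width'],1),'F',o['wrist_force'].round(1),'j',o['joints'].round(2))
    return o
def goto(p,r):
    o=state();r0=R.from_rotvec(o['orientation']);d=r0.inv().apply(np.array(p)-o['tcp_pos'])/10
    t=np.degrees((r0.inv()*r).as_rotvec());print('  trans cm',d.round(2),'rot deg',t.round(2),'rows',np.ceil(max(np.linalg.norm(d)/5,np.linalg.norm(t)/8.59)))
E
python3 -c "
from h import *
goto([600,-150,330],down(70));goto([600,-150,330],down(-110))"
```

```text
t 0.15 tcp [ 158.3 -655.8  247.5] yaw -76.43 z [-0.     0.001 -1.   ] w 85.3 F [-0.2  0.2  0.4] j [ 1.23  0.48  0.02  1.56 -0.01  1.11 -0.08]
  trans cm [-38.81 -54.8   -8.2 ] rot deg [-1.0000e-01  4.0000e-02 -1.4643e+02] rows 18.0
t 0.15 tcp [ 158.3 -655.8  247.5] yaw -76.43 z [-0.     0.001 -1.   ] w 85.3 F [-0.2  0.2  0.4] j [ 1.23  0.48  0.02  1.56 -0.01  1.11 -0.08]
  trans cm [-38.81 -54.8   -8.2 ] rot deg [3.000e-02 8.000e-02 3.357e+01] rows 14.0
```

>>> {"method": "arm_command", "body": {"translation": [[-38.8, -54.8, -8.2], [-38.8, -54.8, -8.2], [-38.8, -54.8, -8.2], [-38.8, -54.8, -8.2], [-38.8, -54.8, -8.2], [-38.8, -54.8, -8.2], [-38.8, -54.8, -8.2], [-38.8, -54.8, -8.2], [-38.8, -54.8, -8.2], [-38.8, -54.8, -8.2], [-38.8, -54.8, -8.2], [-38.8, -54.8, -8.2], [-38.8, -54.8, -8.2], [-38.8, -54.8, -8.2], [-38.8, -54.8, -8.2], [-38.8, -54.8, -8.2], [-38.8, -54.8, -8.2], [-38.8, -54.8, -8.2], [-38.8, -54.8, -8.2]], "rot": [[0, 0, -146.4], [0, 0, -146.4], [0, 0, -146.4], [0, 0, -146.4], [0, 0, -146.4], [0, 0, -146.4], [0, 0, -146.4], [0, 0, -146.4], [0, 0, -146.4], [0, 0, -146.4], [0, 0, -146.4], [0, 0, -146.4], [0, 0, -146.4], [0, 0, -146.4], [0, 0, -146.4], [0, 0, -146.4], [0, 0, -146.4], [0, 0, -146.4], [0, 0, -146.4]], "grip": [1, 1, 1, 1, 1, 1, 1, 1, 1, 1, 1, 1, 1, 1, 1, 1, 1, 1, 1]}}

```text
time: 2.05
tcp_pos: [599.9, -150.6, 330.0]
orientation: [-2.577, -1.796, 0.0]
wrist_force: [0.4, 0.4, 0.1]
width: 85.3
```

```bash
python3 -c "
from h import *
state();take('wrist','w1')
goto([507,304,200],down(69.7))"
```

```text
t 2.05 tcp [ 599.9 -150.6  330. ] yaw 69.74 z [-0.  0. -1.] w 85.3 F [0.4 0.4 0.1] j [ 0.66  0.4  -0.7   1.56  0.27  1.28  1.14]
t 2.1 tcp [ 599.9 -150.6  330.1] yaw 69.75 z [-0.  0. -1.] w 85.2 F [ 0.1  0.  -0.5] j [ 0.66  0.4  -0.7   1.56  0.27  1.28  1.14]
  trans cm [ 39.44 -24.45  13.02] rot deg [-0.02  0.    0.05] rows 10.0
```

View pics/w1.png

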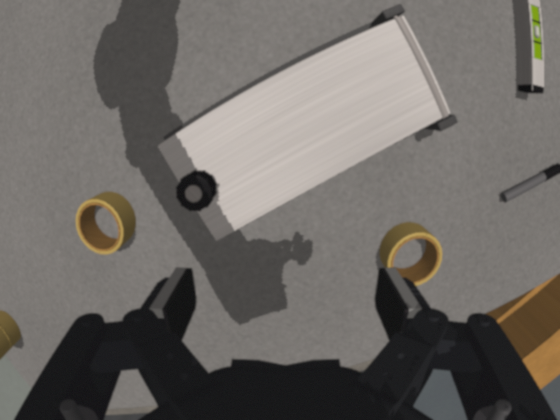

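The wrist view shows the whole board. Its knob-end corners are at (159,147) and (235,240), its hinge end runs (397,14)-(447,118), and the knob is at (196,191).

```bash
python3 -c "
from h import *
s=load('w1');a=load('scene0')
C=cv2.resize(s['color'][0:260,140:470],None,fx=2.3,fy=2.3,interpolation=2);cv2.imwrite('pics/w1c.png',C[:,:,::-1])
print('knob',[onz(s,194,193,z,True).round(1) for z in (130,125)])
p,e=tri([ray(s,194,193,True),ray(a,207.2,239.2)]);print(p,e)
q=[onz(s,159,147,82,True),onz(s,235,240,82,True),onz(s,395,15,66,True),onz(s,445,118,66,True)]
print(np.round(q,1),np.linalg.norm(q[0]-q[1]),np.linalg.norm(q[2]-q[3]))
k=(q[0]+q[1])/2;h=(q[2]+q[3])/2;d=k-h;print(k,h,np.linalg.norm(d),np.degrees(np.arctan2(d[1],d[0])),h+130/345*d)
"
```

```text
knob [array([ 571. , -243.6,  130. ]), array([ 571.7, -245.4,  125. ])]
[ 570.06935573 -242.53953973  134.58465394] [np.float64(0.6985406357093987), np.float64(0.6985406357091977)]
[[ 508.5 -280.    82. ]
 [ 651.1 -237.1   82. ]
 [ 452.1   46.8   66. ]
 [ 595.5   68.8   66. ]] 148.91293856035057 145.0252164851174
[ 579.83872005 -258.53002249   82.        ] [523.77507282  57.79672024  66.        ] 321.6546917316318 -79.9496427874138 [544.90050511 -61.39886398  72.02898551]
```

View pics/w1c.png

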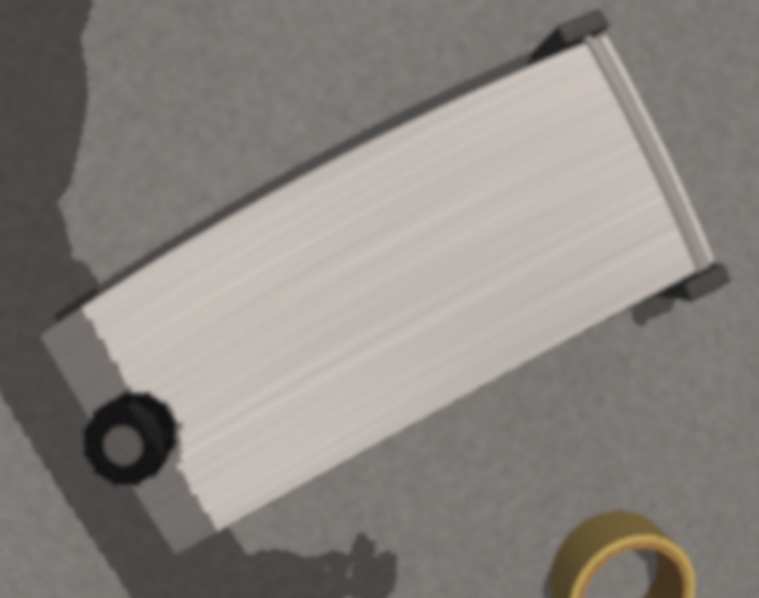

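```bash
python3 -c "
from h import *
s=load('w1')
q=[onz(s,157.4,145.7,82,True),onz(s,217.4,240.9,82,True),onz(s,404.8,16,66,True),onz(s,449.6,113.9,66,True)]
print(np.round(q,1),np.linalg.norm(q[0]-q[1]),np.linalg.norm(q[2]-q[3]))
k=(q[0]+q[1])/2;h=(q[2]+q[3])/2;d=k-h;print(k,h,np.linalg.norm(d),np.degrees(np.arctan2(d[1],d[0])),h+130/345*d)
"
```

```text
[[ 506.2 -281.3   82. ]
 [ 644.7 -258.9   82. ]
 [ 456.1   59.3   66. ]
 [ 592.1   77.1   66. ]] 140.239692424609 137.1579050529789
[ 575.46530325 -270.10742273   82.        ] [524.14658534  68.17007465  66.        ] 342.52193512451146 -81.37366404400014 [543.48407325 -59.29680842  72.02898551]
```

>>> {"method": "arm_command", "body": {"translation": [[39.4, -24.5, 13.0], [39.4, -24.5, 13.0], [39.4, -24.5, 13.0], [39.4, -24.5, 13.0], [39.4, -24.5, 13.0], [39.4, -24.5, 13.0], [39.4, -24.5, 13.0], [39.4, -24.5, 13.0], [39.4, -24.5, 13.0], [39.4, -24.5, 13.0], [39.4, -24.5, 13.0], [39.4, -24.5, 13.0], [39.4, -24.5, 13.0]], "rot": [[0, 0, 0], [0, 0, 0], [0, 0, 0], [0, 0, 0], [0, 0, 0], [0, 0, 0], [0, 0, 0], [0, 0, 0], [0, 0, 0], [0, 0, 0], [0, 0, 0], [0, 0, 0], [0, 0, 0]], "grip": [1, 1, 1, 1, 1, 1, 1, 1, 1, 1, 1, 1, 1]}}

```text
time: 3.4
tcp_pos: [505.7, 302.2, 200.4]
orientation: [2.576, 1.797, -0.0]
wrist_force: [0.2, -0.5, 0.1]
width: 85.3
```

```bash
python3 -c "
from h import *
state();take('wrist','w2')"
```

```text
t 3.4 tcp [505.7 302.2 200.4] yaw 69.79 z [ 0.001 -0.001 -1.   ] w 85.3 F [ 0.2 -0.5  0.1] j [-0.06  0.5  -0.78  1.77  0.4   1.03  0.23]
```

View pics/w2.png

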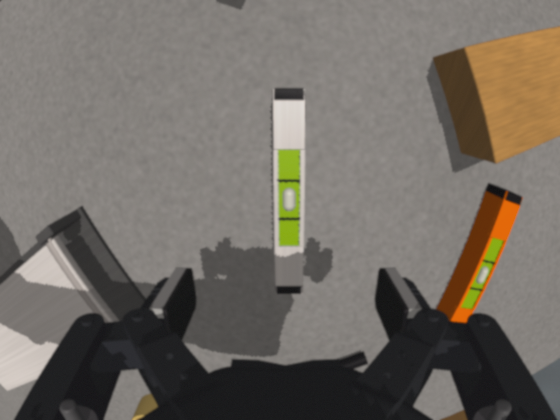

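The level lies along column 289, from its far cap at (289,88) to its near cap at (289,293), with the lines at rows 180 and 219.

```bash
python3 -c "
from h import *
s=load('w2')
q=[onz(s,*u,40,True) for u in [(288.7,88),(289,293),(289,180),(289.2,219),(289,199.5)]]
print(np.round(q,1));d=q[1]-q[0];print(np.linalg.norm(d),np.degrees(np.arctan2(d[1],d[0])),(q[0]+q[1])/2,(q[2]+q[3])/2)
goto([508,304,26],down(69.8))"
```

```text
[[414.5 338.4  40. ]
 [601.6 270.5  40. ]
 [491.5 310.5  40. ]
 [526.3 298.   40. ]
 [508.6 304.3  40. ]]
199.02883150071074 -19.93016389742916 [508.06069915 304.45878767  40.        ] [508.87657769 304.27336839  40.        ]
t 3.45 tcp [505.8 302.  200.5] yaw 69.77 z [ 0.001 -0.001 -1.   ] w 85.5 F [ 0.1 -0.4 -0.1] j [-0.06  0.5  -0.78  1.77  0.4   1.03  0.23]
  trans cm [ 0.28  0.12 17.45] rot deg [ 0.06  0.04 -0.03] rows 4.0
```

>>> {"method": "arm_command", "body": {"translation": [[0.1, 0.1, 5], [0.1, 0.1, 10], [0.1, 0.1, 14], [0.1, 0.1, 17.4], [0.1, 0.1, 17.4], [0.1, 0.1, 17.4]], "rot": [[0, 0, 0], [0, 0, 0], [0, 0, 0], [0, 0, 0], [0, 0, 0], [0, 0, 0]], "grip": [1, 1, 1, 1, 1, 1]}}

```text
time: 4.05
tcp_pos: [506.9, 303.5, 27.0]
orientation: [2.575, 1.799, -0.0]
wrist_force: [-0.2, 0.1, 1.1]
width: 85.3
```

```bash
python3 -c "
from h import *
goto([508,304,26],down(69.9))"
```

```text
t 4.05 tcp [506.9 303.5  27. ] yaw 69.86 z [ 0. -0. -1.] w 85.3 F [-0.2  0.1  1.1] j [-0.17  0.72 -0.64  1.87  0.61  0.75  0.07]
  trans cm [0.09 0.09 0.1 ] rot deg [ 0.01  0.01 -0.04] rows 1.0
```

Good. I'll grip and lift.

>>> {"method": "arm_command", "body": {"translation": [[0, 0, 0.1], [0, 0, 0.1], [0, 0, 0.1], [0, 0, 0.1], [0, 0, 0.1], [0, 0, 0.1], [0, 0, 0.1], [0, 0, 0.1], [0, 0, -3], [0, 0, -7], [0, 0, -12], [0, 0, -15], [0, 0, -15]], "rot": [[0, 0, 0], [0, 0, 0], [0, 0, 0], [0, 0, 0], [0, 0, 0], [0, 0, 0], [0, 0, 0], [0, 0, 0], [0, 0, 0], [0, 0, 0], [0, 0, 0], [0, 0, 0], [0, 0, 0]], "grip": [0.2, 0.2, 0.2, 0.1, 0.1, 0.1, 0.1, 0.1, 0.1, 0.1, 0.1, 0.1, 0.1], "force": 50}}

```text
time: 5.35
tcp_pos: [507.9, 306.2, 181.1]
orientation: [2.574, 1.801, 0.012]
wrist_force: [0.7, 0.5, -2.6]
width: 27.0
```

```bash
python3 -c "
from h import *
take('wrist','w3')
goto([543,-55,178],down(8.3));"
```

```text
t 5.4 tcp [506.9 304.8 178.3] yaw 69.95 z [ 0.004  0.002 -1.   ] w 27.2 F [-1.1 -0.3 -3.9] j [-0.07  0.53 -0.77  1.79  0.43  1.    0.21]
  trans cm [-3.257e+01  1.572e+01 -2.000e-02] rot deg [ 6.000e-02 -2.300e-01  6.165e+01] rows 8.0
```

View pics/w3.png

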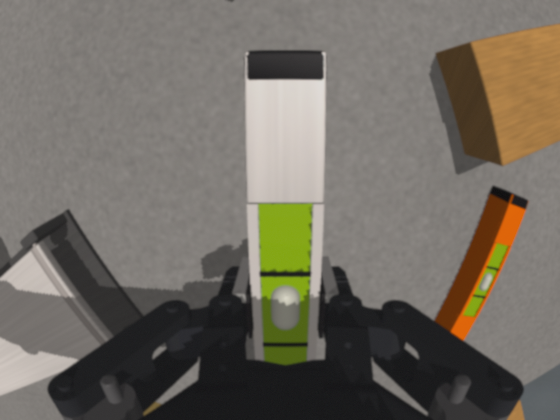

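The level hangs straight in the jaws. I'll carry it over the board.

>>> {"method": "arm_command", "body": {"translation": [[-4, 2, 0], [-8.1, 4, 0], [-12.2, 6, 0], [-16.3, 7.9, 0], [-20.4, 9.8, 0], [-24.4, 11.8, 0], [-28.5, 13.7, 0], [-31, 15, 0], [-32.6, 15.7, 0], [-32.6, 15.7, 0], [-32.6, 15.7, 0]], "rot": [[0, 0, 7], [0, 0, 14], [0, 0, 21], [0, 0, 28], [0, 0, 35], [0, 0, 42], [0, 0, 49], [0, 0, 56], [0, 0, 61.5], [0, 0, 61.5], [0, 0, 61.5]], "grip": [0.1, 0.1, 0.1, 0.1, 0.1, 0.1, 0.1, 0.1, 0.1, 0.1, 0.1]}}

```text
time: 6.5
tcp_pos: [540.8, -55.4, 174.8]
orientation: [-3.132, -0.235, 0.004]
wrist_force: [0.1, 0.1, -2.1]
width: 27.5
```

```bash
python3 -c "
from h import *
take('scene','s4');take('wrist','w4')
y=np.radians(8.3);ax=np.array([np.cos(y),np.sin(y),0])
goto([543,-55,108],down(8.3,-3*ax))"
```

```text
t 6.6 tcp [541.3 -54.1 175.5] yaw 8.68 z [-0.002  0.001 -1.   ] w 27.2 F [ 0.6  0.1 -2.2] j [ 0.38  0.39 -0.49  1.91  0.23  0.89 -0.07]
  trans cm [0.16 0.12 6.75] rot deg [-3.07  0.07  0.38] rows 2.0
```

View pics/s4.png

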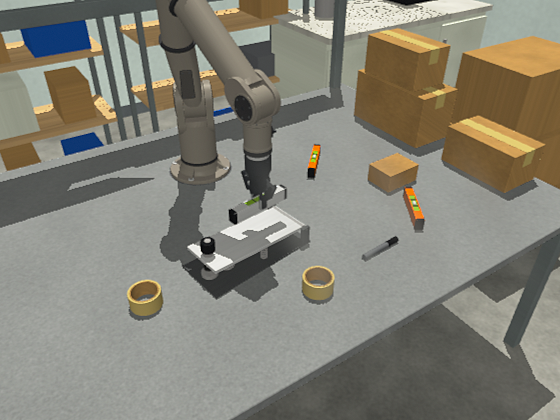

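View pics/w4.png

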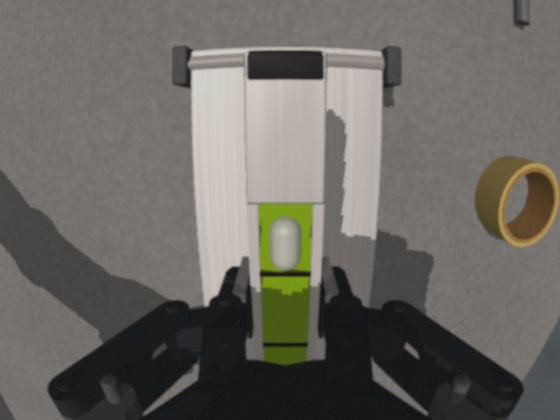

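The level is centred and parallel over the board in both views. I'll pitch it to match the board's 3° slope and lower it.

>>> {"method": "arm_command", "body": {"translation": [[0.1, 0, 2], [0.1, 0, 4], [0.1, 0, 6], [0.1, 0, 7], [0.1, 0, 7.3], [0.1, 0, 7.3]], "rot": [[-1, 0, 0], [-2, 0, 0], [-3, 0, 0.2], [-3, 0, 0.2], [-3, 0, 0.2], [-3, 0, 0.2]], "grip": [0.1, 0.1, 0.1, 0.1, 0.1, 0.1]}}

```text
time: 7.2
tcp_pos: [543.0, -55.2, 103.3]
orientation: [3.082, 0.224, 0.006]
wrist_force: [-0.3, -0.5, -1.8]
width: 27.0
```

```bash
python3 -c "
from h import *
state();take('side','d5');s=take('scene','s5')
cv2.imwrite('pics/s5c.png',cv2.resize(s['color'][180:300,170:330],None,fx=4,fy=4,interpolation=2)[:,:,::-1])"
```

```text
t 7.2 tcp [543.  -55.2 103.3] yaw 8.32 z [ 0.007 -0.051 -0.999] w 27.0 F [-0.3 -0.5 -1.8] j [ 0.29  0.48 -0.42  1.97  0.36  0.75 -0.21]
```

View pics/s5c.png

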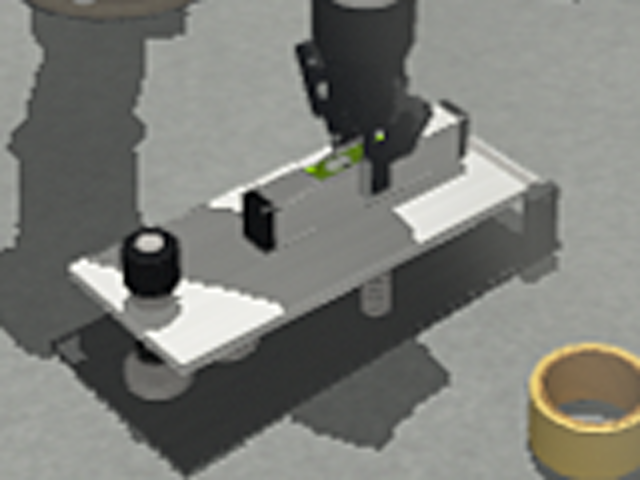

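The level hovers a few mm over the board. I'll lower it in small steps and watch the force.

>>> {"method": "arm_command", "body": {"translation": [[0, 0, 0.2], [0, 0, 0.3], [0, 0, 0.4], [0, 0, 0.4]], "rot": [[0, 0, 0], [0, 0, 0], [0, 0, 0], [0, 0, 0]], "grip": [0.1, 0.1, 0.1, 0.1]}}

```text
time: 7.7
tcp_pos: [542.9, -56.0, 99.3]
orientation: [3.081, 0.222, 0.006]
wrist_force: [0.1, 0.7, -3.0]
width: 27.2
```

>>> {"method": "arm_command", "body": {"translation": [[0, 0, 0.1], [0, 0, 0.2], [0, 0, 0.2]], "rot": [[0, 0, 0], [0, 0, 0], [0, 0, 0]], "grip": [0.1, 0.1, 0.1]}}

```text
time: 8.0
tcp_pos: [543.2, -56.1, 98.3]
orientation: [3.081, 0.222, 0.006]
wrist_force: [-3.9, -0.1, 9.4]
width: 27.3
```

Contact at z ≈ 98 mm, as expected. I'll ease back by 1 mm, open, and check.

>>> {"method": "arm_command", "body": {"translation": [[0, 0, -0.1], [0, 0, -0.1], [0, 0, -0.1], [0, 0, -0.1], [0, 0, -0.1], [0, 0, -0.1]], "rot": [[0, 0, 0], [0, 0, 0], [0, 0, 0], [0, 0, 0], [0, 0, 0], [0, 0, 0]], "grip": [0.1, 0.4, 0.5, 0.6, 0.6, 0.6]}}

```text
time: 8.6
tcp_pos: [543.0, -55.9, 98.3]
orientation: [3.081, 0.223, 0.006]
wrist_force: [0.5, -0.9, -0.5]
width: 51.4
```

```bash
python3 -c "
from h import *
state();take('wrist','w6');s=take('scene','s6')
cv2.imwrite('pics/s6c.png',cv2.resize(s['color'][180:300,170:330],None,fx=4,fy=4,interpolation=2)[:,:,::-1])"
```

```text
t 8.6 tcp [543.  -55.9  98.3] yaw 8.27 z [ 0.008 -0.052 -0.999] w 51.4 F [ 0.5 -0.9 -0.5] j [ 0.29  0.49 -0.42  1.98  0.37  0.74 -0.21]
```

View pics/s6c.png

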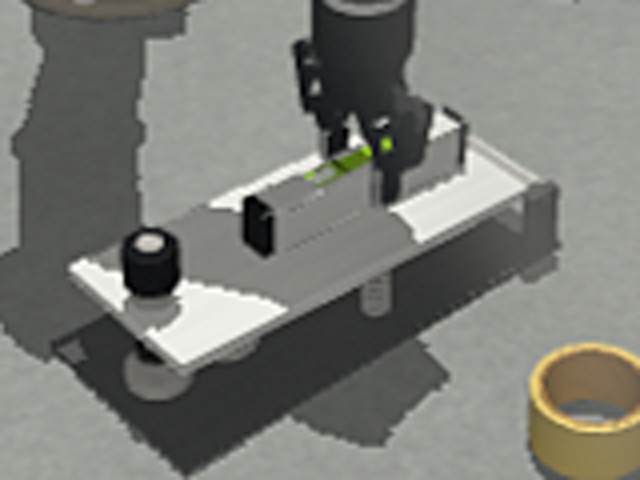

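View pics/w6.png

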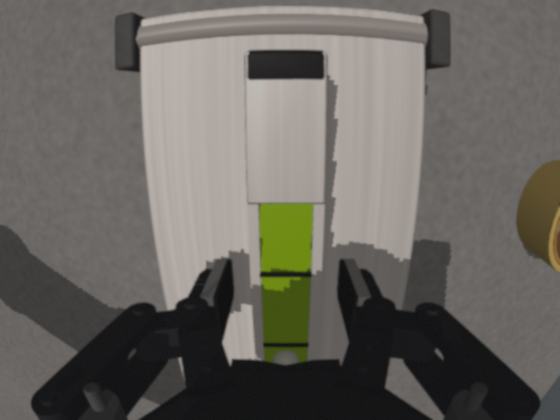

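The level stands free on the board and the bubble runs to the knob end, which is the high one. I'll retract, square the tool up and move to above the knob.

>>> {"method": "arm_command", "body": {"translation": [[0, 0, -2], [0, 0, -4.5], [0, 0, -8], [0, 0, -12], [0, 0, -13], [0, 0, -13]], "rot": [[0, 0, 0], [0, 0, 0], [1, 0, 0], [2, 0, 0], [3, 0, 0], [3, 0, 0]], "grip": [0.7, 0.7, 0.8, 1, 1, 1]}}

```text
time: 9.3
tcp_pos: [543.1, -49.8, 229.9]
orientation: [3.133, 0.224, 0.006]
wrist_force: [0.3, -0.5, -0.7]
width: 85.4
```

```bash
python3 -c "
from h import *
take('wrist','w7');goto([570.3,-243,215],down(8.3))"
```

```text
t 9.35 tcp [542.  -49.7 228.2] yaw 8.21 z [ 0.001 -0.001 -1.   ] w 85.3 F [ 0.3  0.2 -0.7] j [ 0.39  0.33 -0.5   1.86  0.19  0.99 -0.05]
  trans cm [ 0.04 19.53  1.33] rot deg [ 0.04 -0.04 -0.09] rows 4.0
```

View pics/w7.png

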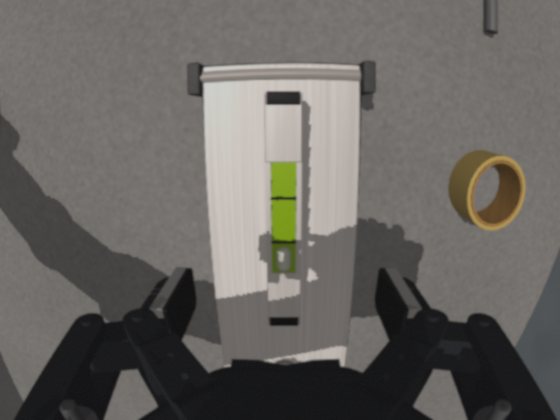

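The level is lengthwise and central on the board, caps at rows 98 and 321.

>>> {"method": "arm_command", "body": {"translation": [[0, 5, 0.5], [0, 10, 1], [0, 15, 1.3], [0, 19.5, 1.3], [0, 19.5, 1.3], [0, 19.5, 1.3]], "rot": [[0, 0, 0], [0, 0, 0], [0, 0, 0], [0, 0, 0], [0, 0, 0], [0, 0, 0]], "grip": [1, 1, 1, 1, 1, 1]}}

```text
time: 9.95
tcp_pos: [568.7, -242.9, 212.6]
orientation: [-3.132, -0.223, 0.005]
wrist_force: [0.8, 0.8, -0.0]
width: 85.4
```

```bash
python3 -c "
from h import *
take('wrist','w8');goto([570.3,-243,118],down(8.3))"
```

```text
t 10.0 tcp [ 569.2 -241.   213.2] yaw 8.29 z [-0.003  0.002 -1.   ] w 85.5 F [ 0.4 -0.1 -1. ] j [ 0.61  0.45 -0.41  1.71  0.21  1.03  0.27]
  trans cm [0.1  0.23 9.52] rot deg [-0.12  0.14 -0.01] rows 2.0
```

View pics/w8.png

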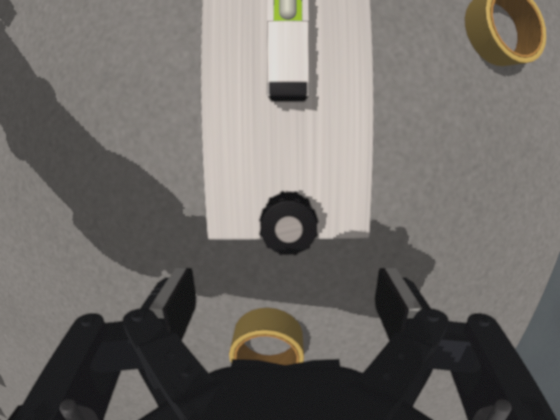

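The knob top shows at (289,229). I'll check its position before descending.

```bash
python3 -c "
from h import *
s=load('w8')
print(onz(s,289,229.5,130,True));p=onz(s,288,223,113,True);print(p)
m=(s['color'].max(2)<45).astype(np.uint8);k,l,st,ce=cv2.connectedComponentsWithStats(m)
for i in range(1,k):
    if st[i][4]>300: print(st[i],ce[i])
a=load('s6');c=a['color'];m=(c.max(2)<40).astype(np.uint8);k,l,st,ce=cv2.connectedComponentsWithStats(m)
for i in range(1,k):
    if 50<st[i][4] and abs(ce[i][0]-207)<6: 
        print(st[i],ce[i]);p,e=tri([ray(s,288.5,224,True),ray(a,*ce[i])]);print(p,e)
"
```

```text
[ 571.29629845 -244.69379959  130.        ]
[ 570.8742563  -246.02590785  113.        ]
[ 261  193   56   62 2025] [288.45777778 221.85234568]
[    9   268   547   152 37728] [282.93506149 369.70748516]
[201 237  14  17 168] [207.25595238 246.31547619]
[ 571.67523921 -246.61040481  112.10750142] [np.float64(0.5071716406132957), np.float64(0.5071716406131896)]
```

>>> {"method": "arm_command", "body": {"translation": [[0.1, 0.3, 3], [0.1, 0.3, 6], [0.1, 0.3, 8], [0.1, 0.3, 9.4], [0.1, 0.3, 9.4], [0.1, 0.3, 9.4]], "rot": [[0, 0, 0], [0, 0, 0], [0, 0, 0], [0, 0, 0], [0, 0, 0], [0, 0, 0]], "grip": [1, 1, 1, 1, 1, 1]}}

```text
time: 10.6
tcp_pos: [571.9, -244.0, 121.6]
orientation: [-3.133, -0.229, -0.001]
wrist_force: [-0.2, -0.4, 0.3]
width: 85.6
```

```bash
python3 -c "
from h import *
goto([571,-245.5,118],down(8.3))"
```

```text
t 10.6 tcp [ 571.9 -244.   121.6] yaw 8.35 z [ 0.001  0.    -1.   ] w 85.6 F [-0.2 -0.4  0.3] j [ 0.59  0.56 -0.38  1.77  0.27  0.86  0.23]
  trans cm [-0.11  0.13  0.36] rot deg [-0.01 -0.03  0.05] rows 1.0
```

>>> {"method": "arm_command", "body": {"translation": [[-0.1, 0.1, 0.3], [-0.1, 0.1, 0.3], [-0.1, 0.1, 0.3], [-0.1, 0.1, 0.3], [-0.1, 0.1, 0.3], [-0.1, 0.1, 0.3], [-0.1, 0.1, 0.3]], "rot": [[0, 0, 0], [0, 0, 0], [0, 0, 0], [0, 0, 0], [0, 0, 0], [0, 0, 0], [0, 0, 0]], "grip": [0.8, 0.3, 0.3, 0.3, 0.3, 0.3, 0.3], "force": 60}}

```text
time: 11.3
tcp_pos: [571.1, -246.4, 118.6]
orientation: [3.133, 0.226, 0.002]
wrist_force: [-0.2, -0.1, 3.4]
width: 38.6
```

```bash
python3 -c "
from h import *
state();take('wrist','w9')"
```

```text
t 11.3 tcp [ 571.1 -246.4  118.6] yaw 8.26 z [ 0.001 -0.    -1.   ] w 38.6 F [-0.2 -0.1  3.4] j [ 0.59  0.56 -0.38  1.77  0.27  0.85  0.23]
```

View pics/w9.png

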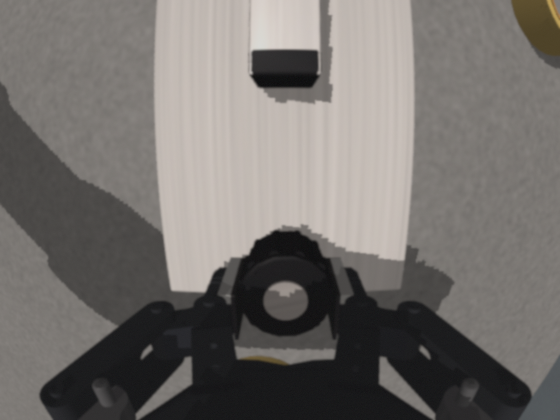

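The knob is gripped at 38.6 mm and centred between the pads. I'll press down in steps.

>>> {"method": "arm_command", "body": {"translation": [[0, 0, 0.2], [0, 0, 0.4], [0, 0, 0.6], [0, 0, 0.8], [0, 0, 0.8]], "rot": [[0, 0, 0], [0, 0, 0], [0, 0, 0], [0, 0, 0], [0, 0, 0]], "grip": [0.3, 0.3, 0.3, 0.3, 0.3]}}

```text
time: 11.85
tcp_pos: [571.1, -247.1, 110.3]
orientation: [3.132, 0.225, 0.002]
wrist_force: [1.0, -3.4, 7.0]
width: 38.1
```

>>> {"method": "arm_command", "body": {"translation": [[0, 0, 0.1], [0, 0, 0.2], [0, 0, 0.3], [0, 0, 0.3]], "rot": [[0, 0, 0], [0, 0, 0], [0, 0, 0], [0, 0, 0]], "grip": [0.3, 0.3, 0.3, 0.3]}}

```text
time: 12.25
tcp_pos: [571.2, -247.4, 107.5]
orientation: [3.132, 0.225, 0.002]
wrist_force: [0.9, -4.4, 6.1]
width: 38.5
```

>>> {"method": "arm_command", "body": {"translation": [[0, 0, 0.1], [0, 0, 0.2], [0, 0, 0.3], [0, 0, 0.3]], "rot": [[0, 0, 0], [0, 0, 0], [0, 0, 0], [0, 0, 0]], "grip": [0.3, 0.3, 0.3, 0.3]}}

```text
time: 12.65
tcp_pos: [571.3, -247.5, 105.6]
orientation: [3.132, 0.224, 0.002]
wrist_force: [-1.9, -3.1, 15.6]
width: 38.6
```

>>> {"method": "arm_command", "body": {"translation": [[0, 0, 0.1], [0, 0, 0.2], [0, 0, 0.3], [0, 0, 0.3]], "rot": [[0, 0, 0], [0, 0, 0], [0, 0, 0], [0, 0, 0]], "grip": [0.3, 0.3, 0.3, 0.3]}}

```text
time: 13.05
tcp_pos: [571.4, -247.6, 104.0]
orientation: [3.131, 0.224, 0.002]
wrist_force: [-5.2, -2.0, 24.5]
width: 38.5
```

```bash
python3 -c "
from h import *
state();s=take('scene','s10')
cv2.imwrite('pics/s10c.png',cv2.resize(s['color'][180:300,170:330],None,fx=4,fy=4,interpolation=2)[:,:,::-1])"
```

```text
t 13.05 tcp [ 571.4 -247.6  104. ] yaw 8.19 z [ 0.002 -0.002 -1.   ] w 38.5 F [-5.2 -2.  24.5] j [ 0.58  0.58 -0.37  1.78  0.28  0.83  0.22]
```

View pics/s10c.png

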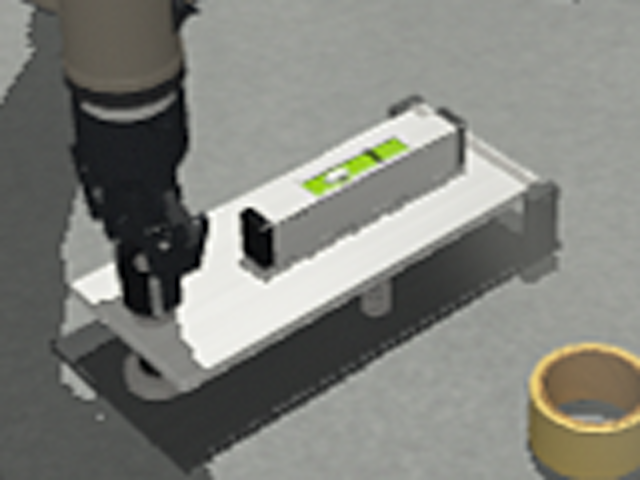

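The foot now stands on its plate (24 N). The bubble sits towards the knob end, so that end is still high and must come down, which means turning counter-clockwise from above (negative about tool z). At least 0.4 rad is needed, so I'll ease the push slightly, turn 23° and let the bubble settle.

>>> {"method": "arm_command", "body": {"translation": [[0, 0, -0.1], [0, 0, -0.1], [0, 0, -0.1], [0, 0, -0.1], [0, 0, -0.1], [0, 0, -0.1], [0, 0, -0.1], [0, 0, -0.1], [0, 0, -0.1], [0, 0, -0.1], [0, 0, -0.1], [0, 0, -0.1], [0, 0, -0.1], [0, 0, -0.1], [0, 0, -0.1], [0, 0, -0.1], [0, 0, -0.1], [0, 0, -0.1], [0, 0, -0.1], [0, 0, -0.1]], "rot": [[0, 0, -4], [0, 0, -8], [0, 0, -12], [0, 0, -16], [0, 0, -20], [0, 0, -23], [0, 0, -23], [0, 0, -23], [0, 0, -23], [0, 0, -23], [0, 0, -23], [0, 0, -23], [0, 0, -23], [0, 0, -23], [0, 0, -23], [0, 0, -23], [0, 0, -23], [0, 0, -23], [0, 0, -23], [0, 0, -23]], "grip": [0.3, 0.3, 0.3, 0.3, 0.3, 0.3, 0.3, 0.3, 0.3, 0.3, 0.3, 0.3, 0.3, 0.3, 0.3, 0.3, 0.3, 0.3, 0.3, 0.3]}}

```text
time: 15.1
tcp_pos: [571.8, -247.6, 104.7]
orientation: [3.023, 0.844, 0.003]
wrist_force: [-1.8, -3.4, 20.7]
width: 38.4
```

```bash
cat >> h.py <<'E'
def look(tag):
    o=state();a=take('scene','s'+tag);b=take('side','d'+tag)
    A=cv2.resize(a['color'][205:240,238:290],None,fx=12,fy=12,interpolation=2)[:300]
    B=cv2.resize(b['color'][150:215,245:295],None,fx=6,fy=6,interpolation=2)[:290,:]
    A=cv2.resize(a['color'][208:233,240:290],None,fx=12,fy=12,interpolation=2)
    im=np.zeros((600,600,3),np.uint8);im[:300]=A[:300];im[305:595,:300]=B
    cv2.imwrite(f'pics/c{tag}.png',im[:,:,::-1])
    p=[np.array([p[0],p[1]]) for p in []]
E
python3 -c "
from h import *
look('11')"
```

```text
t 15.1 tcp [ 571.8 -247.6  104.7] yaw 31.21 z [ 0.003 -0.003 -1.   ] w 38.4 F [-1.8 -3.4 20.7] j [ 0.65  0.6  -0.47  1.78  0.35  0.85  0.56]
```

View pics/c11.png

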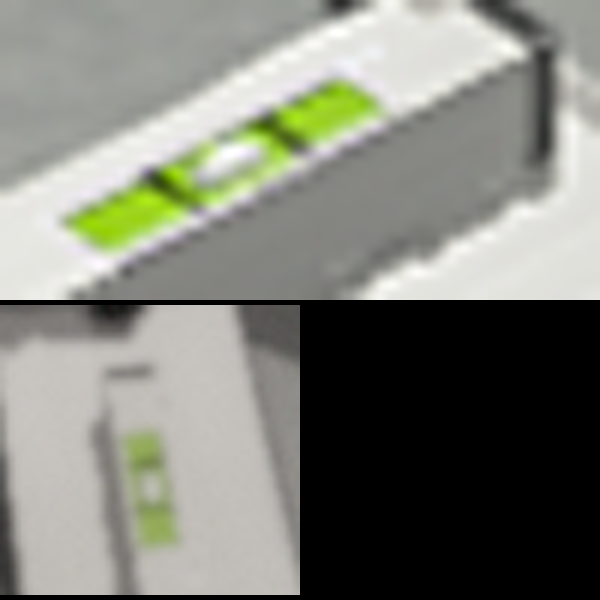

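The bubble is already between the lines, at about (230,162) in the crop with the lines at 178 and 288. I'll let it settle longer and measure it.

>>> {"method": "arm_command", "body": {"translation": [[0, 0, 0], [0, 0, 0], [0, 0, 0], [0, 0, 0], [0, 0, 0], [0, 0, 0], [0, 0, 0], [0, 0, 0], [0, 0, 0], [0, 0, 0], [0, 0, 0], [0, 0, 0], [0, 0, 0], [0, 0, 0], [0, 0, 0], [0, 0, 0], [0, 0, 0], [0, 0, 0], [0, 0, 0], [0, 0, 0]], "rot": [[0, 0, 0], [0, 0, 0], [0, 0, 0], [0, 0, 0], [0, 0, 0], [0, 0, 0], [0, 0, 0], [0, 0, 0], [0, 0, 0], [0, 0, 0], [0, 0, 0], [0, 0, 0], [0, 0, 0], [0, 0, 0], [0, 0, 0], [0, 0, 0], [0, 0, 0], [0, 0, 0], [0, 0, 0], [0, 0, 0]], "grip": [0.3, 0.3, 0.3, 0.3, 0.3, 0.3, 0.3, 0.3, 0.3, 0.3, 0.3, 0.3, 0.3, 0.3, 0.3, 0.3, 0.3, 0.3, 0.3, 0.3]}}

```text
time: 17.2
tcp_pos: [571.8, -247.6, 104.7]
orientation: [3.023, 0.844, 0.003]
wrist_force: [-2.3, -2.8, 20.3]
width: 38.7
```

```bash
python3 -c "
from h import *
look('12')
for t in('s11','s12','d11','d12'):
    s=load(t);c=s['color'].astype(float)
    reg=(238,206,292,236) if t[0]=='s' else (255,165,285,200)
    x0,y0,x1,y1=reg
    sat=(c.max(2)-c.min(2))/np.maximum(c.max(2),1)
    m=np.zeros(sat.shape,bool);m[y0:y1,x0:x1]=sat[y0:y1,x0:x1]>0.3
    pts=np.argwhere(m)[:,::-1].astype(float);ce=pts.mean(0)
    w=np.linalg.svd(pts-ce)[2][0]; w=w*np.sign(w[0] if t[0]=='s' else w[1])
    q=(pts-ce)@w;mid=(q.min()+q.max())/2;O=ce+mid*w
    L=np.linspace(-1.1*(q.max()-q.min())/2,1.1*(q.max()-q.min())/2,60)
    mp=(O[None]+L[:,None]*w).astype(np.float32)
    S=cv2.remap(sat.astype(np.float32),mp[:,0].reshape(-1,1),mp[:,1].reshape(-1,1),1).ravel()
    V=cv2.remap(c.max(2).astype(np.float32),mp[:,0].reshape(-1,1),mp[:,1].reshape(-1,1),1).ravel()
    z=68+42
    W=np.array([onz(s,*p,110)[:2] for p in mp]);mm=np.linalg.norm(W-W[0],axis=1)
    print(t,'len',round(np.ptp(mm),1));print(' '.join(f'{a:.0f}:{b:.2f}/{v:.0f}' for a,b,v in zip(mm,S,V)))
"
```

```text
t 17.2 tcp [ 571.8 -247.6  104.7] yaw 31.21 z [ 0.003 -0.003 -1.   ] w 38.7 F [-2.3 -2.8 20.3] j [ 0.65  0.6  -0.47  1.78  0.35  0.85  0.56]
s11 len 101.1
0:0.01/233 2:0.04/230 3:0.13/227 5:0.31/217 7:0.53/207 8:0.75/204 10:0.87/206 12:0.90/209 13:0.89/210 15:0.87/211 17:0.86/211 18:0.86/211 20:0.86/212 22:0.85/213 23:0.85/213 25:0.86/216 27:0.87/215 28:0.87/203 30:0.86/182 32:0.83/147 33:0.82/128 35:0.80/146 37:0.75/173 39:0.59/181 40:0.37/177 42:0.20/180 44:0.10/193 45:0.03/206 47:0.04/211 49:0.04/216 51:0.05/218 52:0.06/219 54:0.05/216 56:0.04/214 57:0.06/217 59:0.08/215 61:0.17/212 63:0.44/205 64:0.67/191 66:0.73/164 68:0.76/124 70:0.75/116 71:0.75/137 73:0.76/168 75:0.78/193 76:0.81/208 78:0.82/210 80:0.82/210 82:0.79/209 83:0.80/207 85:0.81/207 87:0.82/207 89:0.81/207 91:0.82/208 92:0.83/203 94:0.67/197 96:0.45/200 98:0.20/212 99:0.03/227 101:0.01/230
s12 len 101.2
0:0.01/233 2:0.04/231 3:0.13/227 5:0.30/216 7:0.51/207 8:0.75/204 10:0.87/206 12:0.90/209 13:0.88/210 15:0.86/211 17:0.86/211 18:0.87/211 20:0.86/211 22:0.86/212 23:0.85/213 25:0.86/216 27:0.86/215 28:0.87/203 30:0.8
[... 1250 characters left out ...]
:0.26/175 3:0.31/175 5:0.37/174 6:0.40/173 8:0.42/172 9:0.45/171 11:0.46/170 12:0.47/169 14:0.47/167 16:0.48/164 17:0.48/159 19:0.48/154 20:0.47/149 22:0.46/145 23:0.44/140 25:0.42/137 26:0.38/140 28:0.33/143 29:0.29/147 31:0.24/155 32:0.20/161 34:0.16/168 35:0.14/172 37:0.12/176 38:0.10/180 40:0.09/181 41:0.09/182 43:0.08/183 44:0.08/184 46:0.08/183 47:0.09/183 49:0.10/181 50:0.12/177 52:0.14/174 53:0.16/169 55:0.20/163 56:0.24/158 58:0.28/154 59:0.33/154 61:0.38/154 62:0.42/155 63:0.44/159 65:0.45/163 66:0.46/166 68:0.47/167 69:0.47/169 71:0.48/170 72:0.48/170 74:0.48/170 75:0.48/170 76:0.47/171 78:0.46/171 79:0.45/172 81:0.42/172 82:0.37/173 84:0.33/174 85:0.28/176 86:0.23/178 88:0.17/180
```

View pics/c12.png

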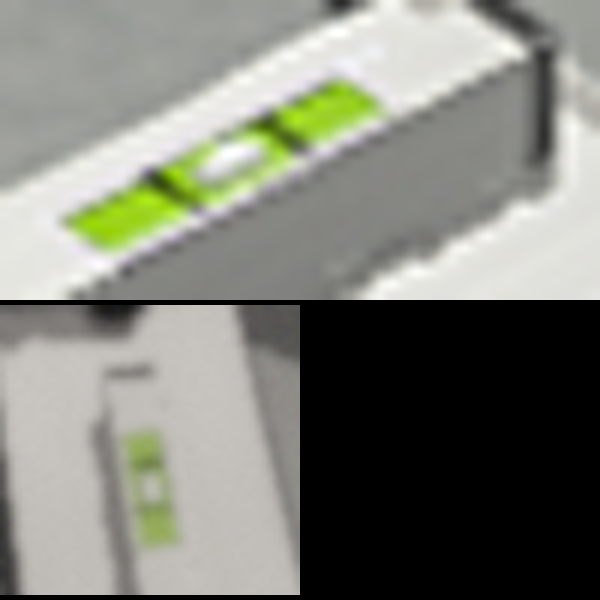

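In scene the lines lie at 33.3 and 69.3 mm and the bubble spans 40.7 to 63.0 mm, so it is about +0.6 mm off centre. Side agrees within 2 mm, and it has settled. I'll check the bystanders and then hand in.

```bash
python3 -c "
from h import *
a=load('scene0')['color'].astype(int);b=load('s12')['color'].astype(int)
for n,(x,y,r) in dict(tape1=(145,297,22),tape2=(318,283,22),marker=(380,247,22),carton=(393,172,28)).items():
    print(n,(np.abs(a-b)[y-r:y+r,x-r:x+r].max(2)>40).sum())
state()
from workcell import hand_in
print(hand_in())"
```

```text
tape1 240
tape2 0
marker 0
carton 0
t 17.3 tcp [ 571.8 -247.6  104.6] yaw 31.21 z [ 0.002 -0.003 -1.   ] w 38.4 F [-2.6 -3.4 20.4] j [ 0.65  0.6  -0.47  1.78  0.35  0.85  0.56]
the job is handed in; nothing more can be done
None
```

```bash
python3 -c "
from h import *
a=load('scene0')['color'];b=load('s12')['color']
cv2.imwrite('pics/end.png',cv2.resize(np.hstack([a[260:330,100:190],b[260:330,100:190]]),None,fx=4,fy=4)[:,:,::-1])"
```

```text
(no output)
```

View pics/end.png

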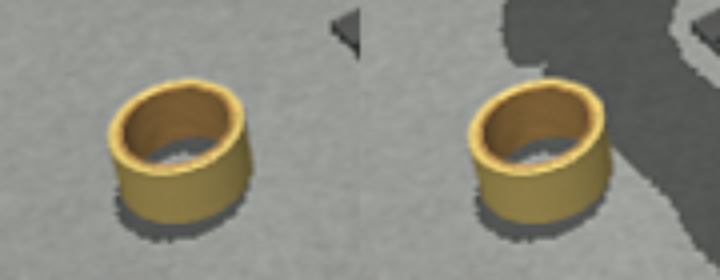

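I handed the job in at 17.3 s with the gripper still pressing the knob down and the bubble between the lines. `hand_in()` gave no verdict.

**What I did:** I stood the aluminium level lengthwise on the middle of the board and let go. I then gripped the knob, pressed the foot onto its plate and turned it 23° (0.4 rad) counter-clockwise to lower the knob end.

**Last checks before handing in:**
- **Bubble:** It had settled about 0.6 mm from the middle in the scene view. The blurrier side view put it about 2 mm off; the limit is 6 mm.
- **Knob:** The wrist read about 20 N of upward push, with the jaws holding the knob at 38 mm.
- **Level:** It stands upright on the board, and the only thing the gripper holds is the knob.
- **Bystanders:** One tape roll, the marker and the carton showed no change in the scene picture. The pixels around the roll near the knob had changed, and I only looked at that after handing in. A before-and-after crop shows the roll in the same place, with the arm's shadow beside it.

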